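# Hold the clamp bar level over the stage cradle

### The job

First wind the stage's handwheel clockwise until the carriage touches the red stop. Then pick up the clamp bar from the bench by its balance point and hold it level and right way up, lined up with the groove of the two blue V rests (boss head to either side), with its balance point over the middle of the rests and its rod about 10 cm above them. Finish while still holding it there, so that a post can be fitted from below; leave the cups and the jar where they stand.

Things in the scene. Friction and masses are not known exactly. Their poses are not given: they have to be found in the camera images.
- clamp_mid (a point): Middle of the loose clamp bar's straight rod, on its axis, 32 mm above the bench as it lies. Rod: round, bare steel, 12 mm thick, 260 mm long, along x; +x points to the heavy boss head, -x to the black jaws; z is up. The bar's balance point lies on the rod at x = +54 mm from here, towards the boss. Bare rod from x = -125 to +94 mm.
- cradle (a point): Point on the carriage midway between its two blue V rests, where a rod's axis would lie, 75 mm above the bench. The groove runs along x (rests at x = +-22 mm, 8 mm thick, tops 85 mm above the bench). The carriage (120 mm in x, 64 mm in y, top at 40 mm) slides along +y, away from the handwheel, to the red stop; z is up. The stage is fixed to the bench.
- carriage (a joint): Travel of the carriage along its +y in m: 0 = nearest the handwheel, 0.070 = touching the red stop. Driven only by the handwheel, 10 mm per rad of the wheel; it stays where it is left.
- handwheel (a joint): Angle of the handwheel in rad, growing clockwise seen from above; the carriage touches the stop at 7.0. Turning needs about 1.5 N at the crank grip; at the stop it blocks.
- wheel_axis (a point): Point on the handwheel's upright axis, at the mid-height of the crank grip, 102 mm above the bench. Black wheel, rim 124 mm across, rim top 76 mm above the bench; 100 to 170 mm from the cradle.
- crank (a point): Centre of the handwheel's crank grip: an upright blue cylinder 20 mm thick and 50 mm tall (78 to 128 mm above the bench), 55 mm from the wheel's axis. The grip spins freely on its pin, so it can be held without turning the hand as it goes round; its own axes mean nothing.
- clamp: The clamp bar, 0.37 to 0.64 kg. Origin on its underside, 32 mm straight below the rod's middle; axes as there. Boss head: metal block 36 x 36 x 56 mm centred at x = +112 mm, a blue thumbscrew out of each side (to y = +-44 mm). Light black jaws from x = -125 to -195 mm, 63 mm tall. It lies level, standing on boss and lower jaw.
- cup_a: Clear plastic cup 72 mm across, 65 mm tall, loose; origin at the centre of its underside. Not to be disturbed.
- cup_b: White plastic cup, as cup_a. Not to be disturbed.
- bottle: Brown glass jar with a blue cap, 50 mm across, 65 mm tall, loose; origin at the centre of its underside. Not to be disturbed.

How it is judged:
By the outcome, as a careful person would: the job done as asked, in the order asked, and still so for the second after the job is handed in, while the arm keeps its last pose, push and grip.
It also fails if it takes over 54 s, if anything falls off the work surface, if the arm or the gripper's body presses on something with over 40 N, if the wrist force passes 120 N, or if a joint passes its speed limit or range.

### The arm

A 6-joint arm with a two-finger parallel gripper is mounted at the origin on the work surface. World frame = base frame: x ahead of the robot, y to its left, z up, the work surface at z = 0. Lengths are in m, angles in rad, forces in N, time in s.
With the tool pointing down it reaches from about 0.275 to 0.725 m from the base axis. Payload 5.6 kg.
Tool frame: the origin (TCP) lies at the very end of the fingers, on their centre line; the grasp point (between the pads) lies grasp_offset behind it (grasp_offset is the distance from the TCP to the grasp point, in m); z points along the fingers, y is the line along which they close (so a half turn about z gives the same grasp; the last joint's range is limited). The gripper opens to 85 mm and grips with 20 to 120 N. Pads are 22 mm wide; open, the fingers measure 114 mm over their backs; the gripper's body (76 mm by 85 mm) begins 54 mm behind the grasp point. The pads swing forward as they close: fully open they stand 13 mm farther back than shut.
Start: joints at [-0.999, 0.255, 0.108, 0, -1.424, -0.285], TCP at [0.156, -0.528, 0.231] pointing down, gripper open.
Joint ranges: [-2.95, 2.95], [-1.21, 1.97], [-1.09, 1.5], [-2.87, 1.71], [-2.94, -0.07], [-3.05, 3.05]. Speed limits (rad/s): [2.57, 2.57, 3.14, 3.14, 3.14, 3.14].

### API

Orientations are given as [roll, pitch, yaw] about the fixed x, y, z axes, in that order (R = Rz(yaw) Ry(pitch) Rx(roll)).
In Python, from plant import * gives the robot as it stands. The module is installed in compiled form; this text tells all that it offers.
- The arm moves only by the tool carry_out, never from a script. Its argument "targets" is a list of rows, each an object of numbers: "tx", "ty", "tz": the shift along the tool's x, y, z in cm; "wx", "wy", "wz": the turn, a rotation vector about the tool's x, y, z in rad; "grip": the opening in per cent of the stroke, from 0 (shut) to 100 (fully open). A call has exactly 10 rows; each row is the pose to reach, as a shift and turn from the pose commanded when the call began, along the tool's axes at that moment; what a row does not reach only later rows make up. A row lasts 1/8 s, in which the tool goes at most 62.5 mm and 10.7 degrees, less where a joint would pass 70% of its speed; a pose out of reach is approached as far as the arm can. A call with a gripper value outside its range is refused whole. The fingers move at their own pace and stop on an object; the grip force is fixed at half the most. Time passes only in rows, so rows that repeat a pose let the fingers close, or fill a call up. It gives the time, the measured TCP pose, the force, the opening and the grip force at its end, in the units of the state.
- sense(): the state, without advancing time (a new reading comes with each control period).
- camera(name): name is "scene" or "top" or "wrist"; returns (picture, depth): 420x560x3 uint8, blue, green, red; 420x560 float32, m along the optical axis (not along the pixel's ray), 0 where there is no reading.
- camera_params(name): a dict with "fx", "fy", "cx", "cy" (pixels), "dist" ([k1, k2, p1, p2, k3] as OpenCV has them; the pictures are not rectified), "world_from_camera" (4x4, takes a point from camera to world coordinates); the wrist camera has in their place "T_tool_cam" (4x4, takes a point from camera to tool coordinates, whose origin is the TCP and whose axes are the flange's). Camera axes: x right, y up, looking along -z (the intrinsics and any distortion apply to the point x, -y, -z); pixel columns grow to the right and rows downward; lengths in m; the calibration is good to about 2 mm. A picture is of the moment at which its call begins: read the wrist's pose just before it. camera_params takes no time and is no camera call.
- job_done(): hands the job in; it is judged then, once.
The state is a dict: "time_s": time; "qpos": joint angles; "joint_vel": joint speeds; "joint_torque": joint torques, N m; "tool_pos": TCP position; "eef_rot": TCP orientation; "force": force on the tool from outside, world axes, zero at the start; "wrist_torque": the same for the moment, N m; "grip_width": finger opening in m; "gripper_force": force on a finger pad.
Only numpy, scipy, OpenCV 4.12 (cv2) and the standard library are available. Lean on these libraries where they do the work, as an engineer would, in place of code of your own. Each camera call takes 0.05 s, during which the arm holds its last target. There are 200 camera calls.

## Working session

There is one attempt and no reset: what is moved stays moved. The work goes in short steps, Python scripts to look and compute and a tool call to move; the robot and the scene stay as the last step left them, time stands still between calls to the robot, and variables do not carry over. Pictures are saved under pics/ and viewed, at most 10 in all, crops included, and the job is handed in when it is done.

Besides the shell and the picture viewer there is one more tool, called after ">>>" by a JSON object that holds its "method" and its "body". carry_out: Moves the arm, as the interface text tells. Its arguments: {"type":"object","properties":{"targets":{"type":"array","items":{"type":"object","properties":{"tx":{"type":"number"},"ty":{"type":"number"},"tz":{"type":"number"},"wx":{"type":"number"},"wy":{"type":"number"},"wz":{"type":"number"},"grip":{"type":"number"}}}}},"required":["targets"]}

```bash
mkdir -p pics; cat > h.py <<'E'
from plant import *
import numpy as np, cv2
from scipy.spatial.transform import Rotation as R
def T_cam(n,s=None):
    p=camera_params(n)
    if n!='wrist': return np.array(p['world_from_camera'])
    s=s or sense(); T=np.eye(4); T[:3,:3]=R.from_euler('xyz',s['eef_rot']).as_matrix(); T[:3,3]=s['tool_pos']
    return T@np.array(p['T_tool_cam'])
def rays(n,uv,T):
    p=camera_params(n); K=np.array([[p['fx'],0,p['cx']],[0,p['fy'],p['cy']],[0,0,1.]])
    q=cv2.undistortPoints(np.array(uv,float).reshape(-1,1,2),K,np.array(p['dist'],float)).reshape(-1,2)
    d=np.c_[q[:,0],-q[:,1],-np.ones(len(q))]
    return d@T[:3,:3].T, T[:3,3]
def onplane(n,uv,z,T):
    d,o=rays(n,uv,T); return o+d*((z-o[2])/d[:,2])[:,None]
def withdepth(n,uv,D,T):
    d,o=rays(n,uv,T); uv=np.array(uv).astype(int).reshape(-1,2); return o+d*D[uv[:,1],uv[:,0]][:,None]
E
python3 - <<'E'
from h import *
s=sense(); print(s['time_s'],s['tool_pos'],s['eef_rot'],s['grip_width'],[k for k in s], grasp_offset if 'grasp_offset' in globals() else None)
for n in('top','scene'):
    p,d=camera(n); cv2.imwrite(f'pics/{n}0.png',p); np.savez(f'{n}0.npz',p=p,d=d,T=T_cam(n)); print(n,T_cam(n).round(2).tolist(),(d>0).mean())
E
```

```text
0.0 [ 0.15547819 -0.52704094  0.23039256] [ 3.13967080e+00 -8.13333533e-05 -2.85489553e+00] 0.08511567039024294 ['time_s', 'qpos', 'joint_vel', 'joint_torque', 'tool_pos', 'eef_rot', 'force', 'wrist_torque', 'gripper_force', 'grip_width'] 0.0187
top [[0.03, 1.0, -0.1, 0.49], [-1.0, 0.03, 0.01, 0.06], [0.02, 0.1, 1.0, 1.02], [0.0, 0.0, 0.0, 1.0]] 0.995922619047619
scene [[0.57, -0.65, 0.5, 1.3], [0.82, 0.44, -0.36, -0.45], [0.01, 0.62, 0.79, 1.2], [0.0, 0.0, 0.0, 1.0]] 0.9958545918367347
```

View pics/top0.png

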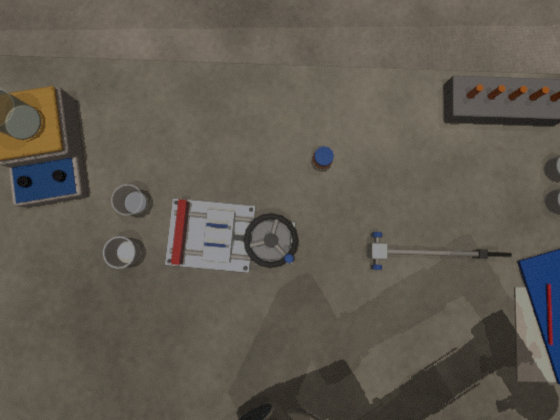

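View pics/scene0.png

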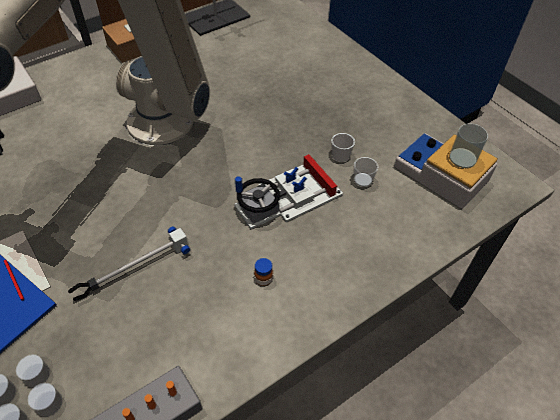

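The top view shows the stage: red stop (178,232), V rests (216,226) and (216,246), wheel (271,240), crank (289,259). The boss is at (378,251) with the jaws at (510,254), the jar at (323,157) and the cups at (128,200) and (120,252). Next I measure these.

```bash
python3 - <<'E'
from h import *
f=np.load('top0.npz');p,d,T=f['p'],f['d'],f['T']
hsv=cv2.cvtColor(p,cv2.COLOR_BGR2HSV)
m=cv2.inRange(hsv,(100,110,50),(130,255,255))
n,l,st,c=cv2.connectedComponentsWithStats(m)
for i in range(1,n):
    if st[i,4]>12: 
        x,y=c[i]; zz=np.median(d[l==i]); w=withdepth('top',[c[i]],np.full_like(d,zz),T)[0]
        print('blue',c[i].round(1),st[i,2:],w.round(4))
# wheel: dark ring
roi=np.zeros_like(m);roi[205:275,240:302]=1
P=withdepth('top',np.array(np.meshgrid(range(560),range(420))).reshape(2,-1).T,d,T).reshape(420,560,3)
k=(hsv[...,2]<50)&(roi>0)&(P[...,2]>0.05)
e=cv2.fitEllipse(cv2.convexHull(np.argwhere(k)[:,::-1].astype(np.float32)));print('wheel',e,onplane('top',[e[0]],0.076,T))
# rod: height 20..50mm in region
roi[:]=0;roi[240:265,392:472]=1
k=(P[...,2]>0.02)&(P[...,2]<0.05)&(roi>0);uv=np.argwhere(k)[:,::-1]
w=onplane('top',uv,0.035,T);vx,vy,x0,y0=cv2.fitLine(w[:,:2].astype(np.float32),cv2.DIST_HUBER,0,.01,.01).ravel();print('rod',k.sum(),vx,vy,x0,y0,np.median(P[k][:,2]))
k=(P[...,2]>0.03)&(hsv[...,2]>100);k[:, :365]=0;k[:,390:]=0;k[:235]=0;k[270:]=0
print('boss',P[k].mean(0),np.median(P[k],0),k.sum())
r=cv2.inRange(hsv,(0,150,60),(8,255,255));r[:,:160]=0;r[:,190:]=0;uv=np.argwhere(r>0)[:,::-1];print('red',P[r>0].mean(0),cv2.minAreaRect(P[r>0][:,:2].astype(np.float32)))
for a in [(128,200),(120,252),(510,254)]: print(a,onplane('top',[a],0.06,T))
E
```

```text
blue [323.6 155.7] [ 18  18 264] [ 0.7025 -0.0566  0.0658]
blue [ 43.8 180.1] [  64   45 1866] [0.629  0.5895 0.048 ]
blue [217.7 225.2] [20  3 30] [0.5344 0.1794 0.0776]
blue [376.9 234.2] [ 9  5 36] [ 0.5255 -0.1876  0.0401]
blue [545.3 296.8] [  41  135 2548] [ 0.3888 -0.5977  0.0144]
blue [288.2 257.9] [ 9  9 61] [0.467  0.0216 0.1277]
blue [376.6 266.5] [ 9  4 33] [ 0.4508 -0.1873  0.0401]
wheel ((270.6749572753906, 240.0762939453125), (52.924476623535156, 53.20958709716797), 174.8408203125) [[0.50441748 0.05992965 0.076     ]]
rod 411 0.0023564834 0.9999972 0.4870694 -0.3177243 0.036893594807352104
boss [ 0.4863598  -0.18733023  0.06162606] [ 0.48686164 -0.18911574  0.05546677] 302
red [0.51843118 0.26912423 0.06266474] ((0.5350063443183899, 0.1814660131931305), (0.14186052978038788, 0.23132124543190002), 10.048515319824219)
(128, 200) [[0.58700894 0.38846871 0.06      ]]
(120, 252) [[0.46849212 0.39919676 0.06      ]]
(510, 254) [[ 0.48797461 -0.48930836  0.06      ]]
```

>>> {"method": "carry_out", "body": {"targets": [{"tx": -45.4,"ty": 43.8,"wz": 0.287,"grip": 100},{"tx": -45.4,"ty": 43.8,"wz": 0.287,"grip": 100},{"tx": -45.4,"ty": 43.8,"wz": 0.287,"grip": 100},{"tx": -45.4,"ty": 43.8,"wz": 0.287,"grip": 100},{"tx": -45.4,"ty": 43.8,"wz": 0.287,"grip": 100},{"tx": -45.4,"ty": 43.8,"wz": 0.287,"grip": 100},{"tx": -45.4,"ty": 43.8,"wz": 0.287,"grip": 100},{"tx": -45.4,"ty": 43.8,"wz": 0.287,"grip": 100},{"tx": -45.4,"ty": 43.8,"wz": 0.287,"grip": 100},{"tx": -45.4,"ty": 43.8,"wz": 0.287,"grip": 100}]}}

```text
invalid input
```

```bash
python3 - <<'E'
from h import *
s=sense(); T=T_cam('wrist',s); p,d=camera('wrist'); cv2.imwrite('pics/w1.png',p); np.savez('w1.npz',p=p,d=d,T=T)
print(s['tool_pos'],s['eef_rot'],s['qpos'].round(3) if hasattr(s['qpos'],'round') else s['qpos'])
hsv=cv2.cvtColor(p,cv2.COLOR_BGR2HSV)
m=cv2.inRange(hsv,(100,110,50),(130,255,255))
n,l,st,c=cv2.connectedComponentsWithStats(m)
for i in range(1,n):
    if st[i,4]>40:
        zz=np.median(d[l==i]); print('blue',c[i].round(1),st[i],withdepth('wrist',[c[i]],np.full_like(d,zz),T)[0].round(4))
E
```

```text
[ 0.15551815 -0.52711597  0.23050967] [ 3.13997539e+00 -6.25741836e-05 -2.85483540e+00] [-0.999  0.256  0.107 -0.    -1.424 -0.285]
blue [110.4 255.1] [    5   177   205   210 25253] [ 0.3039 -0.6934  0.0179]
```

View pics/w1.png

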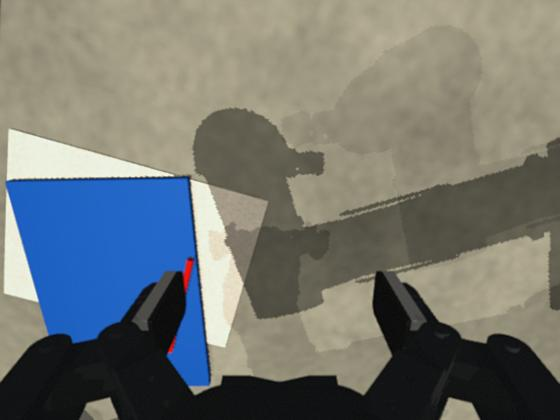

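The call was refused and the arm hasn't moved: the wrist view shows only the blue folder at lower left. I'll retry with every field filled in.

>>> {"method": "carry_out", "body": {"targets": [{"tx": -45.4,"ty": 43.8,"tz": 0,"wx": 0,"wy": 0,"wz": 0.287,"grip": 100},{"tx": -45.4,"ty": 43.8,"tz": 0,"wx": 0,"wy": 0,"wz": 0.287,"grip": 100},{"tx": -45.4,"ty": 43.8,"tz": 0,"wx": 0,"wy": 0,"wz": 0.287,"grip": 100},{"tx": -45.4,"ty": 43.8,"tz": 0,"wx": 0,"wy": 0,"wz": 0.287,"grip": 100},{"tx": -45.4,"ty": 43.8,"tz": 0,"wx": 0,"wy": 0,"wz": 0.287,"grip": 100},{"tx": -45.4,"ty": 43.8,"tz": 0,"wx": 0,"wy": 0,"wz": 0.287,"grip": 100},{"tx": -45.4,"ty": 43.8,"tz": 0,"wx": 0,"wy": 0,"wz": 0.287,"grip": 100},{"tx": -45.4,"ty": 43.8,"tz": 0,"wx": 0,"wy": 0,"wz": 0.287,"grip": 100},{"tx": -45.4,"ty": 43.8,"tz": 0,"wx": 0,"wy": 0,"wz": 0.287,"grip": 100},{"tx": -45.4,"ty": 43.8,"tz": 0,"wx": 0,"wy": 0,"wz": 0.287,"grip": 100}]}}

```text
time_s: 1.4
tool_pos: [0.4623, 0.0136, 0.2314]
eef_rot: [3.142, 0.0, -3.141]
force: [1.5, -0.8, 0.5]
grip_width: 0.0854
gripper_force: 0.0
```

```bash
python3 - <<'E'
from h import *
s=sense(); T=T_cam('wrist',s); p,d=camera('wrist'); cv2.imwrite('pics/w1.png',p); np.savez('w1.npz',p=p,d=d,T=T)
print(s['tool_pos'],s['eef_rot'],s['qpos'].round(3) if hasattr(s['qpos'],'round') else s['qpos'])
hsv=cv2.cvtColor(p,cv2.COLOR_BGR2HSV)
m=cv2.inRange(hsv,(100,110,50),(130,255,255))
n,l,st,c=cv2.connectedComponentsWithStats(m)
for i in range(1,n):
    if st[i,4]>40:
        zz=np.median(d[l==i]); print('blue',c[i].round(1),st[i],withdepth('wrist',[c[i]],np.full_like(d,zz),T)[0].round(4))
E
```

```text
[0.46227994 0.01364213 0.23135467] [ 3.14154182e+00  2.86706690e-04 -3.14114100e+00] [ 0.37   0.081 -0.105  0.    -1.385 -1.94 ]
blue [ 89.3 168. ] [ 77 162  25  13 287] [ 0.4482 -0.1835  0.0379]
blue [288.4 204.4] [277 186  24  36 713] [0.4604 0.0213 0.1234]
blue [450.3 214.5] [426 204  56  23 657] [0.4881 0.1827 0.0688]
blue [100.8 234.6] [ 90 227  22  15 251] [ 0.5233 -0.1844  0.0374]
blue [440.3 253.8] [418 242  52  26 695] [0.5316 0.1805 0.0671]
blue [219.6 371.5] [204 358  36  32 722] [ 0.691  -0.0573  0.0618]
```

View pics/w1.png

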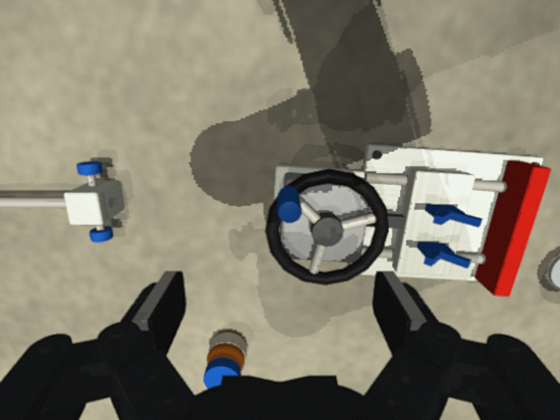

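The wrist view shows the crank at (288,204), wheel centre near (327,228), V rests at (450,214) and (440,254), and red stop at (515,230). The boss is at (91,203). I'll check the wheel axis and crank from this view.

```bash
python3 - <<'E'
from h import *
f=np.load('w1.npz');p,d,T=f['p'],f['d'],f['T'];hsv=cv2.cvtColor(p,cv2.COLOR_BGR2HSV)
UV=np.array(np.meshgrid(range(560),range(420))).reshape(2,-1).T
P=withdepth('wrist',UV,d,T).reshape(420,560,3)
k=(hsv[...,2]<60)&(P[...,2]>.055)&(P[...,2]<.085);k[:160]=0;k[295:]=0;k[:,:255]=0;k[:,395:]=0
uv=np.argwhere(k)[:,::-1]; w=onplane('wrist',uv,0.070,T); c,r=cv2.minEnclosingCircle(w[:,:2].astype(np.float32)); h=cv2.convexHull(w[:,:2].astype(np.float32)*1000);e=cv2.fitEllipse(h);print('wheel',c,r,e)
m=cv2.inRange(hsv,(100,110,40),(130,255,255));b=(m>0);b[:,:270]=0;b[:,310:]=0
Q=P[b];print(np.percentile(Q[:,2],[2,50,98]));t=Q[Q[:,2]>.123];print('crank top',len(t),t.mean(0),t.min(0),t.max(0))
k=b&(P[...,2]<.118);print('side',P[k].mean(0))
# V rests: fit direction from both blobs, stop front edge, red line
r=cv2.inRange(hsv,(0,150,60),(8,255,255))>0
r&=P[...,2]>np.percentile(P[r][:,2],60)-.004;print('red z',P[r][:,2].mean());print('red',cv2.minAreaRect(P[r][:,:2].astype(np.float32)))
g=np.load('top0.npz');hs=cv2.cvtColor(g['p'],cv2.COLOR_BGR2HSV);m=cv2.inRange(hs,(95,80,40),(130,255,255))
for y0,y1 in((218,233),(238,254)):
    q=np.argwhere(m[y0:y1,200:235]>0)+[y0,200]; print('rest',q.mean(0),cv2.minAreaRect(q.astype(np.float32)),onplane('top',[q.mean(0)[::-1]],.075,g['T']))
E
```

```text
wheel (0.5036107301712036, 0.06094171851873398) 0.061742350459098816 ((503.7442321777344, 61.06393051147461), (120.67028045654297, 122.46410369873047), 109.23925018310547)
[0.08076249 0.1253964  0.12768429]
crank top 434 [0.46454964 0.02148008 0.12681378] [0.38111415 0.01228876 0.12314015] [0.47378471 0.03061422 0.37257804]
side [0.45858623 0.02139535 0.0997266 ]
red z 0.05401638810348162
red ((0.44157740473747253, 0.18315790593624115), (0.3358922600746155, 0.12756960093975067), 49.53614044189453)
rest [225.11111111 216.59259259] ((224.93077087402344, 216.44619750976562), (19.225383758544922, 2.9768333435058594), 82.87498474121094) [[0.53456234 0.18218528 0.075     ]]
rest [244.58695652 214.36956522] ((244.5901641845703, 214.49180603027344), (19.19357681274414, 2.1728577613830566), 84.80557250976562) [[0.49092017 0.18533561 0.075     ]]
```

```bash
python3 -c "
from h import *
s=sense();print(s['time_s'],s['tool_pos'],s['force'])"
```

```text
1.45 [0.46517352 0.01843378 0.23022652] [4.41991952 6.40501068 0.05584603]
```

>>> {"method": "carry_out", "body": {"targets": [{"tx": 0,"ty": 0.3,"tz": 3,"wx": 0,"wy": 0,"wz": 0,"grip": 100},{"tx": 0,"ty": 0.3,"tz": 6,"wx": 0,"wy": 0,"wz": 0,"grip": 100},{"tx": 0,"ty": 0.3,"tz": 9,"wx": 0,"wy": 0,"wz": 0,"grip": 90},{"tx": 0,"ty": 0.3,"tz": 12,"wx": 0,"wy": 0,"wz": 0,"grip": 80},{"tx": 0,"ty": 0.3,"tz": 13.8,"wx": 0,"wy": 0,"wz": 0,"grip": 70},{"tx": 0,"ty": 0.3,"tz": 13.8,"wx": 0,"wy": 0,"wz": 0,"grip": 60},{"tx": 0,"ty": 0.3,"tz": 13.8,"wx": 0,"wy": 0,"wz": 0,"grip": 40},{"tx": 0,"ty": 0.3,"tz": 13.8,"wx": 0,"wy": 0,"wz": 0,"grip": 10},{"tx": 0,"ty": 0.3,"tz": 13.8,"wx": 0,"wy": 0,"wz": 0,"grip": 10},{"tx": 0,"ty": 0.3,"tz": 13.8,"wx": 0,"wy": 0,"wz": 0,"grip": 10}]}}

```text
time_s: 2.7
tool_pos: [0.4634, 0.0151, 0.0948]
eef_rot: [3.14, 0.004, -3.141]
force: [0.4, 2.1, 5.9]
grip_width: 0.0176
gripper_force: 58.3
```

```bash
python3 - <<'E'
from h import *
s=sense();print(s['time_s'],s['tool_pos'],s['force'],s['grip_width'],s['gripper_force'])
a0=np.arctan2(-.039,-.039); 
for k in range(0,20):
    a=a0-.3*k; X=.055*np.array([np.cos(a)-np.cos(a0),np.sin(a)-np.sin(a0)])*100; print(k,(-X[0]).round(2),X[1].round(2))
E
```

```text
2.7 [0.46335089 0.01514028 0.09483246] [0.4398748  2.08934441 5.94055962] 0.01758809390691707 58.32634091377258
0 -0.0 0.0
1 0.98 1.32
2 1.52 2.88
3 1.57 4.52
4 1.14 6.1
5 0.27 7.49
6 -0.99 8.56
7 -2.5 9.21
8 -4.13 9.38
9 -5.74 9.07
10 -7.19 8.29
11 -8.34 7.12
12 -9.1 5.66
13 -9.39 4.04
14 -9.19 2.41
15 -8.51 0.91
16 -7.42 -0.33
17 -6.02 -1.18
18 -4.43 -1.58
19 -2.78 -1.5
```

>>> {"method": "carry_out", "body": {"targets": [{"tx": 0.4,"ty": 0.6,"tz": 0,"wx": 0,"wy": 0,"wz": 0,"grip": 10},{"tx": 0.98,"ty": 1.32,"tz": 0,"wx": 0,"wy": 0,"wz": 0,"grip": 10},{"tx": 1.52,"ty": 2.88,"tz": 0,"wx": 0,"wy": 0,"wz": 0,"grip": 10},{"tx": 1.57,"ty": 4.52,"tz": 0,"wx": 0,"wy": 0,"wz": 0,"grip": 10},{"tx": 1.14,"ty": 6.1,"tz": 0,"wx": 0,"wy": 0,"wz": 0,"grip": 10},{"tx": 0.27,"ty": 7.5,"tz": 0,"wx": 0,"wy": 0,"wz": 0,"grip": 10},{"tx": -0.99,"ty": 8.56,"tz": 0,"wx": 0,"wy": 0,"wz": 0,"grip": 10},{"tx": -2.5,"ty": 9.2,"tz": 0,"wx": 0,"wy": 0,"wz": 0,"grip": 10},{"tx": -2.5,"ty": 9.2,"tz": 0,"wx": 0,"wy": 0,"wz": 0,"grip": 10},{"tx": -2.5,"ty": 9.2,"tz": 0,"wx": 0,"wy": 0,"wz": 0,"grip": 10}]}}

```text
time_s: 3.95
tool_pos: [0.4899, 0.115, 0.095]
eef_rot: [3.127, 0.009, -3.141]
force: [-1.1, 28.7, 0.6]
grip_width: 0.0179
gripper_force: 58.6
```

```bash
python3 - <<'E'
from h import *
s=sense();x,y=s['tool_pos'][:2];print(s['tool_pos'],s['eef_rot'],s['force'],s['grip_width'],np.hypot(x-.504,y-.0605),np.arctan2(y-.0605,x-.504))
p,d=camera('top');T=T_cam('top');hs=cv2.cvtColor(p,cv2.COLOR_BGR2HSV);m=cv2.inRange(hs,(95,80,40),(130,255,255));m[:210]=0;m[260:]=0;m[:,:180]=0;m[:,300:]=0
n,l,st,c=cv2.connectedComponentsWithStats(m)
for i in range(1,n):
    if st[i,4]>10: print(c[i],onplane('top',[c[i]],.075,T))
cv2.imwrite('pics/t2.png',p)
E
```

```text
[0.48986294 0.11496826 0.09496052] [ 3.12669969  0.00857677 -3.14055631] [-1.09257691 28.65383384  0.58269037] 0.01787704102183373 0.05627297694333667 1.8247397662790457
```

The crank sits about 8 mm off the pads' centre, and the commanded path is about 8 mm inside the circle. I'll regrasp it centred.

>>> {"method": "carry_out", "body": {"targets": [{"tx": 0,"ty": 0.8,"tz": 0,"wx": 0,"wy": 0,"wz": 0,"grip": 10},{"tx": 0,"ty": 0.8,"tz": 0,"wx": 0,"wy": 0,"wz": 0,"grip": 60},{"tx": 0,"ty": 0.8,"tz": 0,"wx": 0,"wy": 0,"wz": 0,"grip": 60},{"tx": 0,"ty": 0.8,"tz": 0,"wx": 0,"wy": 0,"wz": 0,"grip": 60},{"tx": -0.4,"ty": 0.8,"tz": 0,"wx": 0,"wy": 0,"wz": 0,"grip": 60},{"tx": -0.8,"ty": 0.8,"tz": 0,"wx": 0,"wy": 0,"wz": 0,"grip": 60},{"tx": -0.8,"ty": 0.8,"tz": 0,"wx": 0,"wy": 0,"wz": 0,"grip": 60},{"tx": -0.8,"ty": 0.8,"tz": 0,"wx": 0,"wy": 0,"wz": 0,"grip": 60},{"tx": -0.8,"ty": 0.8,"tz": 0,"wx": 0,"wy": 0,"wz": 0,"grip": 60},{"tx": -0.8,"ty": 0.8,"tz": 0,"wx": 0,"wy": 0,"wz": 0,"grip": 60}]}}

```text
time_s: 5.25
tool_pos: [0.4947, 0.1145, 0.0933]
eef_rot: [3.142, 0.0, 3.141]
force: [-0.2, 0.8, 0.2]
grip_width: 0.0513
gripper_force: 0.0
```

```bash
python3 - <<'E'
from h import *
s=sense(); T=T_cam('wrist',s);p,d=camera('wrist');print(s['tool_pos'],s['eef_rot'],s['force'],s['grip_width'],s['joint_vel'])
cv2.imwrite('pics/w3.png',p); np.savez('w3.npz',p=p,d=d,T=T)
E
```

```text
[0.49474044 0.11454971 0.09331985] [3.14155647e+00 4.06809877e-05 3.14146916e+00] [-0.17796192  0.7867603   0.16555452] 0.05130669448644558 [-7.13690382e-05 -2.62523485e-05 -2.15244134e-03  6.62153607e-04
  1.84336164e-03  7.28178588e-04]
```

View pics/w3.png

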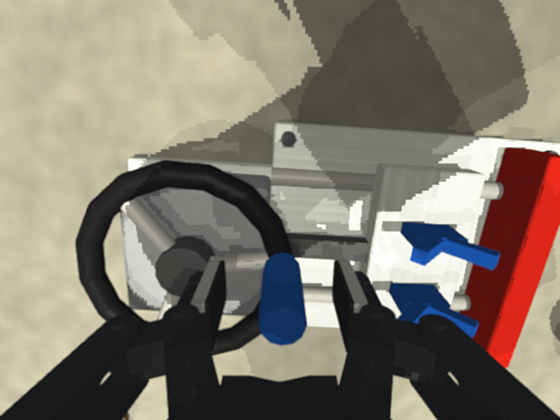

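The crank (blue, 283,300) stands between the open pads, and the carriage hasn't reached the red stop yet. Next I locate the crank and rests here.

```bash
python3 - <<'E'
from h import *
f=np.load('w3.npz');p,d,T=f['p'],f['d'],f['T'];hsv=cv2.cvtColor(p,cv2.COLOR_BGR2HSV)
P=withdepth('wrist',np.array(np.meshgrid(range(560),range(420))).reshape(2,-1).T,d,T).reshape(420,560,3)
m=cv2.inRange(hsv,(100,110,30),(130,255,255))>0
b=m.copy();b[:,:255]=0;b[:,310:]=0;t=P[b&(P[...,2]>.123)&(P[...,2]<.135)];print('top',len(t),np.median(t,0),t.min(0),t.max(0))
print('side',np.median(P[b&(P[...,2]<.12)],0))
for y0,y1 in((215,272),(276,340)):
    b=m.copy();b[:y0]=0;b[y1:]=0;b[:,:385]=0;b[:,505:]=0; q=P[b];print('rest',len(q),np.median(q,0),q.min(0),q.max(0))
r=(cv2.inRange(hsv,(0,150,60),(8,255,255))>0);r[:,:450]=0;q=P[r];print('red',np.percentile(q,[1,10,50,90,99],axis=0))
w=(hsv[...,2]>150)&(hsv[...,1]<60)&(abs(P[...,2]-.04)<.004);q=P[w];print('carr top',len(q),np.percentile(q,[1,50,99],axis=0))
E
```

```text
top 1592 [0.49664862 0.1160798  0.12636374] [0.48857705 0.10644123 0.12300494] [0.50789329 0.12526327 0.12853566]
side [0.49044558 0.11577979 0.10359368]
rest 2471 [0.48914931 0.20916302 0.0697581 ] [0.41360973 0.11494382 0.01336274] [0.53038742 0.26346917 0.23456312]
rest 2148 [0.5321644  0.20486777 0.06359101] [0.41360973 0.11494382 0.033404  ] [0.58190527 0.2597679  0.23456312]
red [[0.44338756 0.25888496 0.01426823]
 [0.45408095 0.26102655 0.02385235]
 [0.50118651 0.26632501 0.04879498]
 [0.56157263 0.276328   0.05287299]
 [0.58237757 0.28170165 0.05386861]]
carr top 7435 [[0.45680359 0.17560507 0.03702973]
 [0.49454675 0.21040967 0.03854628]
 [0.54996025 0.23968881 0.03998787]]
```

```bash
python3 - <<'E'
import numpy as np
a0=1.688
for k in range(0,31):
    a=a0-.1*k; X=5.5*np.array([np.cos(a)-np.cos(a0),np.sin(a)-np.sin(a0)]); print(round(.1*k,1),(-X[0]-.3).round(2),(X[1]+.1).round(2),end=' | ')
E
```

```text
0.0 -0.3 0.1 | 0.1 -0.85 0.14 | 0.2 -1.4 0.12 | 0.3 -1.94 0.05 | 0.4 -2.48 -0.08 | 0.5 -3.0 -0.26 | 0.6 -3.5 -0.49 | 0.7 -3.97 -0.77 | 0.8 -4.41 -1.1 | 0.9 -4.82 -1.46 | 1.0 -5.19 -1.87 | 1.1 -5.52 -2.31 | 1.2 -5.8 -2.78 | 1.3 -6.03 -3.28 | 1.4 -6.22 -3.8 | 1.5 -6.35 -4.33 | 1.6 -6.42 -4.88 | 1.7 -6.44 -5.43 | 1.8 -6.41 -5.98 | 1.9 -6.32 -6.52 | 2.0 -6.18 -7.05 | 2.1 -5.98 -7.56 | 2.2 -5.74 -8.06 | 2.3 -5.44 -8.52 | 2.4 -5.11 -8.96 | 2.5 -4.73 -9.35 | 2.6 -4.31 -9.71 | 2.7 -3.86 -10.03 | 2.8 -3.38 -10.29 | 2.9 -2.87 -10.51 | 3.0 -2.35 -10.68 |
```

>>> {"method": "carry_out", "body": {"targets": [{"tx": -0.3,"ty": 0.1,"tz": 0,"wx": 0,"wy": 0,"wz": 0,"grip": 60},{"tx": -0.3,"ty": 0.1,"tz": 0,"wx": 0,"wy": 0,"wz": 0,"grip": 10},{"tx": -0.3,"ty": 0.1,"tz": 0,"wx": 0,"wy": 0,"wz": 0,"grip": 10},{"tx": -0.3,"ty": 0.1,"tz": 0,"wx": 0,"wy": 0,"wz": 0,"grip": 10},{"tx": -0.3,"ty": 0.1,"tz": 0,"wx": 0,"wy": 0,"wz": 0,"grip": 10},{"tx": -1.4,"ty": 0.12,"tz": 0,"wx": 0,"wy": 0,"wz": 0,"grip": 10},{"tx": -2.48,"ty": -0.08,"tz": 0,"wx": 0,"wy": 0,"wz": 0,"grip": 10},{"tx": -3.5,"ty": -0.49,"tz": 0,"wx": 0,"wy": 0,"wz": 0,"grip": 10},{"tx": -4.41,"ty": -1.1,"tz": 0,"wx": 0,"wy": 0,"wz": 0,"grip": 10},{"tx": -5.19,"ty": -1.87,"tz": 0,"wx": 0,"wy": 0,"wz": 0,"grip": 10}]}}

```text
time_s: 6.55
tool_pos: [0.5471, 0.0948, 0.0934]
eef_rot: [-3.141, -0.001, 3.141]
force: [-3.5, -1.3, 5.6]
grip_width: 0.0184
gripper_force: 58.9
```

>>> {"method": "carry_out", "body": {"targets": [{"tx": -0.61,"ty": -0.91,"tz": 0,"wx": 0,"wy": 0,"wz": 0,"grip": 10},{"tx": -1.03,"ty": -1.93,"tz": 0,"wx": 0,"wy": 0,"wz": 0,"grip": 10},{"tx": -1.23,"ty": -3.01,"tz": 0,"wx": 0,"wy": 0,"wz": 0,"grip": 10},{"tx": -1.22,"ty": -4.11,"tz": 0,"wx": 0,"wy": 0,"wz": 0,"grip": 10},{"tx": -1.13,"ty": -4.65,"tz": 0,"wx": 0,"wy": 0,"wz": 0,"grip": 10},{"tx": -0.99,"ty": -5.18,"tz": 0,"wx": 0,"wy": 0,"wz": 0,"grip": 10},{"tx": -0.79,"ty": -5.69,"tz": 0,"wx": 0,"wy": 0,"wz": 0,"grip": 10},{"tx": -0.79,"ty": -5.69,"tz": 0,"wx": 0,"wy": 0,"wz": 0,"grip": 10},{"tx": -0.79,"ty": -5.69,"tz": 0,"wx": 0,"wy": 0,"wz": 0,"grip": 10},{"tx": -0.79,"ty": -5.69,"tz": 0,"wx": 0,"wy": 0,"wz": 0,"grip": 10}]}}

```text
time_s: 7.8
tool_pos: [0.5536, 0.0384, 0.0934]
eef_rot: [-3.142, -0.002, 3.141]
force: [-6.2, 1.9, 6.8]
grip_width: 0.0184
gripper_force: 59.2
```

>>> {"method": "carry_out", "body": {"targets": [{"tx": 0.12,"ty": -0.25,"tz": 0,"wx": 0,"wy": 0,"wz": 0,"grip": 10},{"tx": 0.24,"ty": -0.5,"tz": 0,"wx": 0,"wy": 0,"wz": 0,"grip": 10},{"tx": 0.39,"ty": -0.73,"tz": 0,"wx": 0,"wy": 0,"wz": 0,"grip": 10},{"tx": 0.54,"ty": -0.96,"tz": 0,"wx": 0,"wy": 0,"wz": 0,"grip": 10},{"tx": 0.7,"ty": -1.18,"tz": 0,"wx": 0,"wy": 0,"wz": 0,"grip": 10},{"tx": 0.87,"ty": -1.4,"tz": 0,"wx": 0,"wy": 0,"wz": 0,"grip": 10},{"tx": 0.87,"ty": -1.4,"tz": 0,"wx": 0,"wy": 0,"wz": 0,"grip": 10},{"tx": 0.87,"ty": -1.4,"tz": 0,"wx": 0,"wy": 0,"wz": 0,"grip": 10},{"tx": 0.87,"ty": -1.4,"tz": 0,"wx": 0,"wy": 0,"wz": 0,"grip": 10},{"tx": 0.87,"ty": -1.4,"tz": 0,"wx": 0,"wy": 0,"wz": 0,"grip": 10}]}}

```text
time_s: 9.05
tool_pos: [0.5453, 0.0253, 0.0934]
eef_rot: [3.14, -0.001, 3.141]
force: [-6.1, 4.2, 6.5]
grip_width: 0.0185
gripper_force: 59.1
```

>>> {"method": "carry_out", "body": {"targets": [{"tx": 0.19,"ty": -0.2,"tz": 0,"wx": 0,"wy": 0,"wz": 0,"grip": 10},{"tx": 0.38,"ty": -0.39,"tz": 0,"wx": 0,"wy": 0,"wz": 0,"grip": 10},{"tx": 0.59,"ty": -0.57,"tz": 0,"wx": 0,"wy": 0,"wz": 0,"grip": 10},{"tx": 0.8,"ty": -0.75,"tz": 0,"wx": 0,"wy": 0,"wz": 0,"grip": 10},{"tx": 0.8,"ty": -0.75,"tz": 0,"wx": 0,"wy": 0,"wz": 0,"grip": 10},{"tx": 0.8,"ty": -0.75,"tz": 0,"wx": 0,"wy": 0,"wz": 0,"grip": 10},{"tx": 0.8,"ty": -0.75,"tz": 0,"wx": 0,"wy": 0,"wz": 0,"grip": 10},{"tx": 0.8,"ty": -0.75,"tz": 0,"wx": 0,"wy": 0,"wz": 0,"grip": 10},{"tx": 0.8,"ty": -0.75,"tz": 0,"wx": 0,"wy": 0,"wz": 0,"grip": 10},{"tx": 0.8,"ty": -0.75,"tz": 0,"wx": 0,"wy": 0,"wz": 0,"grip": 10}]}}

```text
time_s: 10.3
tool_pos: [0.542, 0.0218, 0.0935]
eef_rot: [3.134, 0.009, 3.142]
force: [8.3, 15.1, -3.9]
grip_width: 0.0185
gripper_force: 59.0
```

```bash
python3 - <<'E'
from h import *
s=sense();print(s['tool_pos'],s['eef_rot'],s['force'])
E
```

```text
[0.54202129 0.02178713 0.09351443] [3.13359124 0.00860069 3.14154933] [ 8.32337262 15.08675349 -3.90430133]
```

Blocked: the tool moved about 5 mm of the last 11 mm, and 17 N opposes it along the tangent. So the carriage is at the stop. I'll release and lift, then check that from above.

>>> {"method": "carry_out", "body": {"targets": [{"tx": 0,"ty": 0,"tz": 0,"wx": 0,"wy": 0,"wz": 0,"grip": 70},{"tx": 0,"ty": 0,"tz": 0,"wx": 0,"wy": 0,"wz": 0,"grip": 70},{"tx": 0,"ty": 0,"tz": 0,"wx": 0,"wy": 0,"wz": 0,"grip": 70},{"tx": 0,"ty": 0,"tz": 0,"wx": 0,"wy": 0,"wz": 0,"grip": 70},{"tx": 0,"ty": 0,"tz": -2,"wx": 0,"wy": 0,"wz": 0,"grip": 70},{"tx": 0,"ty": 0,"tz": -5,"wx": 0,"wy": 0,"wz": 0,"grip": 70},{"tx": 0,"ty": 0,"tz": -8,"wx": 0,"wy": 0,"wz": 0,"grip": 70},{"tx": 0,"ty": 0,"tz": -11,"wx": 0,"wy": 0,"wz": 0,"grip": 70},{"tx": 0,"ty": 0,"tz": -14,"wx": 0,"wy": 0,"wz": 0,"grip": 100},{"tx": 0,"ty": 0,"tz": -14,"wx": 0,"wy": 0,"wz": 0,"grip": 100}]}}

```text
time_s: 11.55
tool_pos: [0.5391, 0.0173, 0.236]
eef_rot: [3.141, 0.005, 3.141]
force: [0.6, -0.4, 0.3]
grip_width: 0.0855
gripper_force: 0.0
```

>>> {"method": "carry_out", "body": {"targets": [{"tx": 0.5,"ty": -3,"tz": 0,"wx": 0,"wy": 0,"wz": -0.18,"grip": 100},{"tx": 1,"ty": -6,"tz": 0,"wx": 0,"wy": 0,"wz": -0.36,"grip": 100},{"tx": 2,"ty": -10,"tz": 0,"wx": 0,"wy": 0,"wz": -0.54,"grip": 100},{"tx": 3,"ty": -14,"tz": 0,"wx": 0,"wy": 0,"wz": -0.72,"grip": 100},{"tx": 3.5,"ty": -18,"tz": 0,"wx": 0,"wy": 0,"wz": -0.9,"grip": 100},{"tx": 4,"ty": -22,"tz": 0,"wx": 0,"wy": 0,"wz": -1.08,"grip": 100},{"tx": 5,"ty": -25,"tz": 0,"wx": 0,"wy": 0,"wz": -1.26,"grip": 100},{"tx": 5,"ty": -26.3,"tz": 0,"wx": 0,"wy": 0,"wz": -1.44,"grip": 100},{"tx": 5,"ty": -26.3,"tz": 0,"wx": 0,"wy": 0,"wz": -1.571,"grip": 100},{"tx": 5,"ty": -26.3,"tz": 0,"wx": 0,"wy": 0,"wz": -1.571,"grip": 100}]}}

```text
time_s: 12.8
tool_pos: [0.4874, -0.2457, 0.2324]
eef_rot: [3.14, 0.001, -1.573]
force: [-0.3, 0.7, -0.1]
grip_width: 0.0855
gripper_force: 0.0
```

```bash
python3 - <<'E'
from h import *
s=sense(); T=T_cam('wrist',s);p,d=camera('wrist');print(s['tool_pos'],s['eef_rot'],s['qpos'],s['force'])
cv2.imwrite('pics/w4.png',p); np.savez('w4.npz',p=p,d=d,T=T)
hsv=cv2.cvtColor(p,cv2.COLOR_BGR2HSV)
P=withdepth('wrist',np.array(np.meshgrid(range(560),range(420))).reshape(2,-1).T,d,T).reshape(420,560,3)
m=(cv2.inRange(hsv,(100,110,40),(130,255,255)))
n,l,st,c=cv2.connectedComponentsWithStats(m)
for i in range(1,n):
    if st[i,4]>40: print('blue',c[i].round(1),st[i,4],np.median(P[l==i],0).round(4))
pt,dt=camera('top');Tt=T_cam('top');np.savez('t4.npz',p=pt,d=dt,T=Tt)
z=4;a=cv2.resize(pt[185:285,150:310],None,fx=z,fy=z,interpolation=cv2.INTER_NEAREST)
b=cv2.resize(p,(533,400));cv2.imwrite('pics/t4.png',cv2.resize(np.hstack([a,b]),(800,268)))
hs=cv2.cvtColor(pt,cv2.COLOR_BGR2HSV);m=cv2.inRange(hs,(95,80,40),(130,255,255));m[:210]=0;m[260:]=0;m[:,:180]=0;m[:,300:]=0
n,l,st,c=cv2.connectedComponentsWithStats(m)
for i in range(1,n):
    if st[i,4]>10: print('top',c[i].round(1),st[i,4],onplane('top',[c[i]],.075,Tt).round(4))
E
```

```text
[ 0.48735831 -0.24568655  0.23243735] [ 3.14023798e+00  5.23663648e-04 -1.57262371e+00] [-1.80315450e-01  2.47432768e-01  1.01046343e-01 -2.77745628e-04
 -1.42583603e+00  1.78528738e-01] [-0.34841557  0.73335099 -0.08854907]
blue [244.3 227.9] 224 [ 0.5249 -0.1933  0.0382]
blue [312.5 228.1] 220 [ 0.4498 -0.193   0.0382]
blue [ 90.9 331.8] 395 [ 0.703  -0.0757  0.0629]
top [289.  221.9] 67 [[0.5464 0.02   0.075 ]]
top [195.3 223.1] 57 [[0.5378 0.23   0.075 ]]
top [193.2 242.5] 50 [[0.4942 0.2327 0.075 ]]
```

View pics/t4.png

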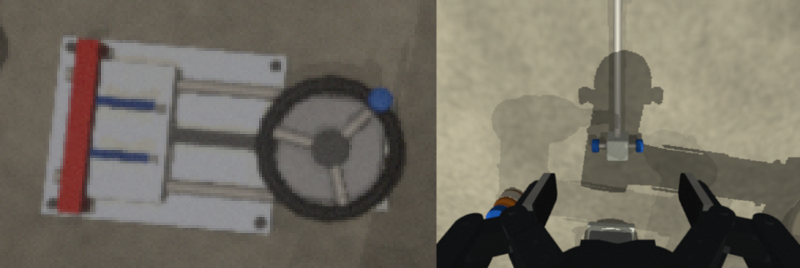

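The carriage plate meets the red bar in the top view (left half), with the cradle about 171 mm from the axis. The right half shows the rod upright at x=618 and the boss at (618,147). I'll refine the boss position from its block faces.

```bash
python3 - <<'E'
from h import *
UV=np.array(np.meshgrid(range(560),range(420))).reshape(2,-1).T
for n,fn in(('wrist','w4.npz'),('top','t4.npz'),('top','top0.npz')):
    f=np.load(fn);p,d,T=f['p'],f['d'],f['T']
    P=withdepth(n,UV,d,T).reshape(420,560,3)
    R_=(abs(P[...,0]-.487)<.06)&(abs(P[...,1]+.19)<.06)
    k=R_&(P[...,2]>.048)&(P[...,2]<.075);q=P[k]
    print(fn,'boss',len(q),np.percentile(q,[3,50,97],axis=0).round(4).tolist() if len(q) else '')
    k=(abs(P[...,0]-.487)<.03)&(abs(P[...,1]+.30)<.07)&(P[...,2]>.025)&(P[...,2]<.05);q=P[k]
    if len(q): print('rod',len(q),np.median(q,0).round(4),np.polyfit(q[:,1],q[:,0],1).round(4))
    hs=cv2.cvtColor(p,cv2.COLOR_BGR2HSV);m=(cv2.inRange(hs,(100,110,40),(130,255,255))>0)&R_
    uv=np.argwhere(m)[:,::-1]; 
    if len(uv): print('screws on z=.036',onplane(n,uv,.036,T).mean(0).round(4))
E
```

```text
w4.npz boss 1087 [[0.471, -0.2066, 0.0507], [0.4878, -0.1912, 0.0543], [0.5046, -0.1732, 0.0557]]
rod 1678 [ 0.4876 -0.3091  0.0356] [0.0026 0.4883]
screws on z=.036 [ 0.4875 -0.1917  0.036 ]
t4.npz boss 0 
screws on z=.036 [ 0.3862 -0.5768  0.036 ]
top0.npz boss 249 [[0.4707, -0.2046, 0.051], [0.4871, -0.1868, 0.0559], [0.5048, -0.1715, 0.0598]]
rod 304 [ 0.4868 -0.2992  0.0369] [0.0063 0.4889]
screws on z=.036 [ 0.4904 -0.1883  0.036 ]
```

>>> {"method": "carry_out", "body": {"targets": [{"tx": 0.2,"ty": 0,"tz": 4,"wx": 0,"wy": 0,"wz": 0,"grip": 100},{"tx": 0.2,"ty": 0,"tz": 9,"wx": 0,"wy": 0,"wz": 0,"grip": 100},{"tx": 0.2,"ty": 0,"tz": 14,"wx": 0,"wy": 0,"wz": 0,"grip": 100},{"tx": 0.2,"ty": 0,"tz": 17,"wx": 0,"wy": 0,"wz": 0,"grip": 100},{"tx": 0.2,"ty": 0,"tz": 19,"wx": 0,"wy": 0,"wz": 0,"grip": 90},{"tx": 0.2,"ty": 0,"tz": 20.5,"wx": 0,"wy": 0,"wz": 0,"grip": 80},{"tx": 0.2,"ty": 0,"tz": 21.4,"wx": 0,"wy": 0,"wz": 0,"grip": 70},{"tx": 0.2,"ty": 0,"tz": 21.9,"wx": 0,"wy": 0,"wz": 0,"grip": 60},{"tx": 0.2,"ty": 0,"tz": 21.9,"wx": 0,"wy": 0,"wz": 0,"grip": 50},{"tx": 0.2,"ty": 0,"tz": 21.9,"wx": 0,"wy": 0,"wz": 0,"grip": 40}]}}

```text
time_s: 14.15
tool_pos: [0.4883, -0.2477, 0.0149]
eef_rot: [-3.14, -0.0, -1.571]
force: [1.2, 0.2, -0.0]
grip_width: 0.0344
gripper_force: 0.0
```

>>> {"method": "carry_out", "body": {"targets": [{"tx": 0,"ty": 0,"tz": 0,"wx": 0,"wy": 0,"wz": 0,"grip": 25},{"tx": 0,"ty": 0,"tz": 0,"wx": 0,"wy": 0,"wz": 0,"grip": 10},{"tx": 0,"ty": 0,"tz": 0,"wx": 0,"wy": 0,"wz": 0,"grip": 0},{"tx": 0,"ty": 0,"tz": 0,"wx": 0,"wy": 0,"wz": 0,"grip": 0},{"tx": 0,"ty": 0,"tz": 0,"wx": 0,"wy": 0,"wz": 0,"grip": 0},{"tx": 0,"ty": 0,"tz": -0.5,"wx": 0,"wy": 0,"wz": 0,"grip": 0},{"tx": 0,"ty": 0,"tz": -1,"wx": 0,"wy": 0,"wz": 0,"grip": 0},{"tx": 0,"ty": 0,"tz": -1.5,"wx": 0,"wy": 0,"wz": 0,"grip": 0},{"tx": 0,"ty": 0,"tz": -2,"wx": 0,"wy": 0,"wz": 0,"grip": 0},{"tx": 0,"ty": 0,"tz": -2,"wx": 0,"wy": 0,"wz": 0,"grip": 0}]}}

```text
time_s: 15.4
tool_pos: [0.4882, -0.2476, 0.0348]
eef_rot: [-3.141, -0.0, -1.571]
force: [0.9, -0.4, -5.1]
grip_width: 0.0097
gripper_force: 58.5
```

```bash
cat > bar.py <<'E'
from h import *
s=sense(); print(s['time_s'],s['tool_pos'],s['eef_rot'],s['force'],s['wrist_torque'],s['grip_width'],s['gripper_force'])
UV=np.array(np.meshgrid(range(560),range(420))).reshape(2,-1).T
import sys
T=T_cam('wrist',s);p,d=camera('wrist');np.savez('w5.npz',p=p,d=d,T=T);cv2.imwrite('pics/%s.png'%sys.argv[1],p)
P=withdepth('wrist',UV,d,T).reshape(420,560,3)
# rod/bar in tool frame
Tt=np.eye(4);Tt[:3,:3]=R.from_euler('xyz',s['eef_rot']).as_matrix();Tt[:3,3]=s['tool_pos']
Q=(P-Tt[:3,3])@Tt[:3,:3]
for lo,hi in((.05,.10),(.10,.15),(-.08,-.04)):
    k=(abs(Q[...,1])<.008)&(Q[...,0]>lo)&(Q[...,0]<hi)&(Q[...,2]>-.06)&(Q[...,2]<.03)&(d>0);q=P[k]
    if len(q): print(lo,len(q),np.median(Q[k],0).round(4),'world',np.median(q,0).round(4))
E
python3 bar.py w5
```

```text
15.4 [ 0.48817403 -0.2476405   0.03476773] [-3.14062687e+00 -2.18234399e-04 -1.57075606e+00] [ 0.92158626 -0.39832787 -5.08208997] [-0.02560921 -0.09010078  0.07656845] 0.009684024540606467 58.48532795906067
0.05 4772 [ 0.0774  0.0003 -0.0209] world [ 0.4879 -0.3251  0.0557]
0.1 1347 [ 0.1059  0.0006 -0.0209] world [ 0.4876 -0.3535  0.0557]
-0.08 421 [-0.041  -0.0005 -0.0196] world [ 0.4887 -0.2067  0.0544]
```

The bar is held level: the rod's top is at the same height on both sides, and it weighs 5.1 N. Next I carry it over the cradle and turn it 86° so the boss points towards the robot.

>>> {"method": "carry_out", "body": {"targets": [{"tx": 0,"ty": 0,"tz": -2,"wx": 0,"wy": 0,"wz": 0,"grip": 0},{"tx": 0,"ty": 0,"tz": -5,"wx": 0,"wy": 0,"wz": 0,"grip": 0},{"tx": 0,"ty": 0,"tz": -8,"wx": 0,"wy": 0,"wz": 0,"grip": 0},{"tx": 0,"ty": 0,"tz": -11,"wx": 0,"wy": 0,"wz": 0,"grip": 0},{"tx": -1,"ty": 0,"tz": -14,"wx": 0,"wy": 0,"wz": -0.05,"grip": 0},{"tx": -3,"ty": -0.2,"tz": -16,"wx": 0,"wy": 0,"wz": -0.1,"grip": 0},{"tx": -6,"ty": -0.4,"tz": -17,"wx": 0,"wy": 0,"wz": -0.2,"grip": 0},{"tx": -9,"ty": -0.6,"tz": -17,"wx": 0,"wy": 0,"wz": -0.3,"grip": 0},{"tx": -12,"ty": -0.8,"tz": -17,"wx": 0,"wy": 0,"wz": -0.4,"grip": 0},{"tx": -15,"ty": -1,"tz": -17,"wx": 0,"wy": 0,"wz": -0.5,"grip": 0}]}}

```text
time_s: 16.7
tool_pos: [0.4975, -0.0965, 0.2039]
eef_rot: [3.141, 0.001, -1.068]
force: [0.6, 0.9, -4.2]
grip_width: 0.01
gripper_force: 58.8
```

```bash
python3 - <<'E'
from h import *
s=sense();print(s['tool_pos'],s['eef_rot'],s['force'],s['wrist_torque'])
Rt=R.from_euler('xyz',s['eef_rot']).as_matrix()
# commanded: from (.4882,-.2476,.0348)
c=np.array([.4882+.01,-.2476+.15,.0348+.17]);print(c,Rt.T@(np.array([.516,.2305,.19])-c)*100)
E
```

```text
[ 0.49746799 -0.09648603  0.20392939] [ 3.14123129e+00  6.23081196e-04 -1.06766662e+00] [ 0.59269451  0.93598905 -4.1777672 ] [ 0.00862214 -0.03702555 -0.03294562]
[ 0.4982 -0.0976  0.2048] [-27.884923   -17.37994841   1.49109451]
```

>>> {"method": "carry_out", "body": {"targets": [{"tx": -3,"ty": -1.9,"tz": 0,"wx": 0,"wy": 0,"wz": -0.1,"grip": 0},{"tx": -6,"ty": -3.7,"tz": 0,"wx": 0,"wy": 0,"wz": -0.2,"grip": 0},{"tx": -9.5,"ty": -5.9,"tz": 0,"wx": 0,"wy": 0,"wz": -0.32,"grip": 0},{"tx": -13,"ty": -8.1,"tz": 0,"wx": 0,"wy": 0,"wz": -0.44,"grip": 0},{"tx": -16.5,"ty": -10.3,"tz": 0,"wx": 0,"wy": 0,"wz": -0.56,"grip": 0},{"tx": -20,"ty": -12.5,"tz": 0,"wx": 0,"wy": 0,"wz": -0.68,"grip": 0},{"tx": -23,"ty": -14.3,"tz": 0,"wx": 0,"wy": 0,"wz": -0.8,"grip": 0},{"tx": -25.5,"ty": -15.9,"tz": 0,"wx": 0,"wy": 0,"wz": -0.9,"grip": 0},{"tx": -27.2,"ty": -16.9,"tz": 0,"wx": 0,"wy": 0,"wz": -0.97,"grip": 0},{"tx": -27.9,"ty": -17.4,"tz": 0,"wx": 0,"wy": 0,"wz": -1.0,"grip": 0}]}}

```text
time_s: 17.95
tool_pos: [0.5164, 0.2316, 0.2036]
eef_rot: [3.141, 0.001, -0.069]
force: [-0.4, 0.0, -5.9]
grip_width: 0.01
gripper_force: 58.7
```

```bash
python3 bar.py w6; python3 - <<'E'
from h import *
a=[]
for i in range(6):
    p,d=camera('wrist');s=sense();a.append(np.r_[s['tool_pos'],s['eef_rot'],s['force'],s['wrist_torque']])
print(np.mean(a,0).round(4),np.std(a,0).round(3))
p,d=camera('top');np.savez('t6.npz',p=p,d=d,T=T_cam('top'))
E
```

```text
17.95 [0.51636591 0.23156423 0.20360508] [ 3.14107533e+00  1.13802998e-03 -6.89055014e-02] [-0.36830817  0.01829682 -5.87421217] [-0.03198554 -0.06172392  0.00857239] 0.009989912040804676 58.72951626777649
0.05 4779 [ 0.0775 -0.0005 -0.0208] world [0.5937 0.2268 0.2244]
0.1 1341 [ 0.1059 -0.0002 -0.0209] world [0.622  0.2247 0.2243]
-0.08 422 [-0.041   0.0003 -0.0199] world [0.4754 0.2341 0.2236]
[ 5.1670e-01  2.3020e-01  2.0420e-01  3.1413e+00  3.0000e-04 -7.1800e-02
 -2.4590e-01  2.0900e-02 -4.8108e+00 -1.8300e-02  1.3700e-02 -1.3300e-02] [0.    0.    0.    0.    0.    0.001 0.426 0.414 0.514 0.031 0.02  0.023]
```

View pics/w6.png

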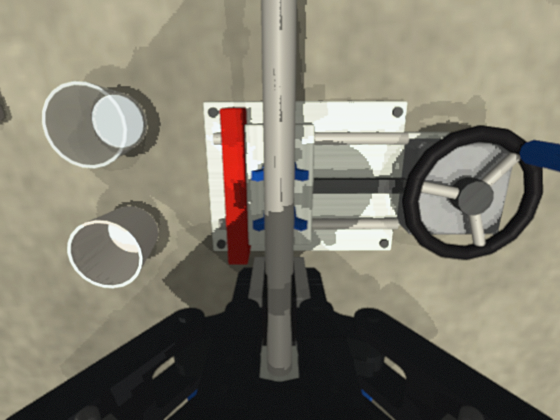

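The rod is in line over the V rests (280,175) and (280,225), with the carriage against the red bar. I'll check the cradle position from this view.

```bash
python3 - <<'E'
from h import *
f=np.load('w5.npz');p,d,T=f['p'],f['d'],f['T'];hsv=cv2.cvtColor(p,cv2.COLOR_BGR2HSV)
P=withdepth('wrist',np.array(np.meshgrid(range(560),range(420))).reshape(2,-1).T,d,T).reshape(420,560,3)
m=cv2.inRange(hsv,(100,110,40),(130,255,255));m[:150]=0;m[250:]=0;m[:,:240]=0;m[:,325:]=0
n,l,st,c=cv2.connectedComponentsWithStats(m)
for i in range(1,n):
    if st[i,4]<15: continue
    q=P[l==i]; t=q[q[:,2]>np.percentile(q[:,2],97)-.004]; print(c[i].round(1),st[i],'topZ',t[:,2].max().round(4),'mean',t.mean(0).round(4),'y',q[:,1].min().round(4),q[:,1].max().round(4))
E
```

```text
[300.6 174.2] [295 165  13  16 134] topZ 0.3448 mean [0.5377 0.2117 0.0857] y 0.2068 0.2264
[257.6 175.1] [251 169  13  13 126] topZ 0.3448 mean [0.5723 0.2335 0.2324] y 0.2264 0.2533
[299.4 223.3] [294 211  13  20 139] topZ 0.0846 mean [0.4933 0.2146 0.0816] y 0.2094 0.2201
[258.4 224. ] [253 217  11  14 116] topZ 0.0845 mean [0.4956 0.251  0.0818] y 0.2465 0.2556
```

>>> {"method": "carry_out", "body": {"targets": [{"tx": 0,"ty": -0.1,"tz": 0.5,"wx": 0,"wy": 0,"wz": 0,"grip": 0},{"tx": 0,"ty": -0.1,"tz": 1,"wx": 0,"wy": 0,"wz": 0,"grip": 0},{"tx": 0,"ty": -0.1,"tz": 1.5,"wx": 0,"wy": 0,"wz": 0,"grip": 0},{"tx": 0,"ty": -0.1,"tz": 2,"wx": 0,"wy": 0,"wz": 0,"grip": 0},{"tx": 0,"ty": -0.1,"tz": 2.5,"wx": 0,"wy": 0,"wz": 0,"grip": 0},{"tx": 0,"ty": -0.1,"tz": 3,"wx": 0,"wy": 0,"wz": 0,"grip": 0},{"tx": 0,"ty": -0.1,"tz": 3.4,"wx": 0,"wy": 0,"wz": 0,"grip": 0},{"tx": 0,"ty": -0.1,"tz": 3.4,"wx": 0,"wy": 0,"wz": 0,"grip": 0},{"tx": 0,"ty": -0.1,"tz": 3.4,"wx": 0,"wy": 0,"wz": 0,"grip": 0},{"tx": 0,"ty": -0.1,"tz": 3.4,"wx": 0,"wy": 0,"wz": 0,"grip": 0}]}}

```text
time_s: 19.6
tool_pos: [0.517, 0.2318, 0.1706]
eef_rot: [-3.141, -0.0, -0.071]
force: [0.3, 0.9, -4.9]
grip_width: 0.0099
gripper_force: 58.7
```

```bash
python3 bar.py w7; python3 - <<'E'
from h import *
p,d=camera('scene');cv2.imwrite('pics/s7.png',p)
E
```

```text
19.6 [0.51698243 0.23176612 0.17055988] [-3.14128492e+00 -4.48720024e-04 -7.07912665e-02] [ 0.25221013  0.90820058 -4.89803066] [-0.01577991 -0.05749108 -0.0217279 ] 0.00987523531439544 58.72772812843323
0.05 4772 [ 0.0774 -0.0005 -0.0209] world [0.5942 0.2268 0.1915]
0.1 1335 [ 0.1059 -0.0002 -0.0208] world [0.6226 0.2245 0.1914]
-0.08 420 [-0.0411  0.0004 -0.0199] world [0.476  0.2343 0.1904]
```

View pics/s7.png

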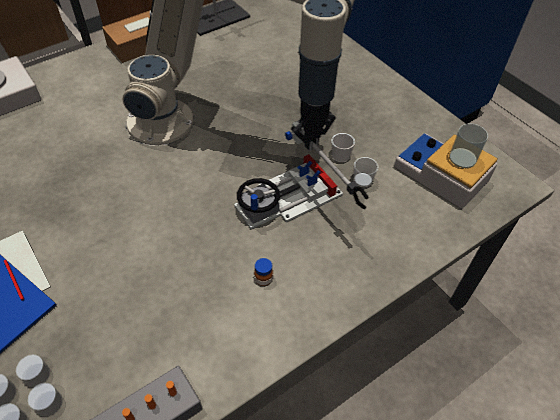

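The scene view shows the bar level above the rests at about (310,170), with the carriage at the stop. The cups and jar stand where they were, so I'm handing in.

```bash
python3 -c "
from plant import *
print(job_done())"
```

```text
the job is handed in; nothing more can be done
None
```

I wound the carriage to the red stop, and the clamp bar is held level by its balance point, in line with the V rests and about 10 cm above them. The cups and jar were not touched, and the job is handed in at about 20 s; no verdict came back.

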